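# Rebuild the pivot stack on a studio lamp foot

## Task

Rebuild the pivot of the airbrush studio's lamp: thread the plain spacer tube, then the flat washer, then the flanged bushing (wide flange up, as it lies) over the bolt on the white lamp foot, in that order. Press the stack down so that the stiff collar under it goes fully home against the shoulder, then let go. Feel your way on and do not lean hard on the foot or bolt (stay well under 50 N), and leave the brush pot, paint jar and wrench alone.

Things in the scene. Friction and masses are not known exactly. Their poses are not given: they have to be found in the camera images.
- foot: White round lamp foot, fixed; 150 mm across, plate 18 mm thick; origin: centre of its underside, z up. A dark slot runs along its x axis (it is yawed). An upright bolt stands in the slot, on the line y = 0 of the foot, clamped anywhere from 7 mm to the -x side to 7 mm to the +x side of the centre: find it by feel or sight.
- slot_mid (a point): Point straight above the foot's centre (not on the bolt itself, which is up to 7 mm away along the slot) at the height of the bolt's tip, 112 mm above the foot's underside. The bolt is a smooth shaft 10 mm across with a 1 mm bevel at its tip.
- collar_home (a point): Point above the foot's centre, 46 mm above its underside: height of the collar's top when fully home. The dark collar, 26 mm across, 6 mm thick, slides stiffly on the bolt (about 9 N friction, no spring); its top starts 9 to 14 mm higher. Home, it rests on a rigid round shoulder 26 mm across, top 40 mm above the underside.
- spacer: Spacer: plain aluminium tube, 28 mm outside diameter, 24 mm tall, 13 mm bore right through, standing on the table; origin: centre of its underside, z along its axis. First on the bolt; finally its underside is 46 mm above the foot's underside.
- washer: Washer: flat aluminium ring, 36 mm outside diameter, 6 mm thick, 13 mm bore, lying flat on the table; origin: centre of its underside, z along its axis. Second on the bolt; finally its underside is 70 mm above the foot's underside.
- bushing: Flanged bushing, aluminium: lower sleeve 28 mm outside diameter and 10 mm tall, upper flange 44 mm outside diameter and 8 mm thick (18 mm tall in all), 13 mm bore right through, standing flange up on the table; origin: centre of its underside (sleeve end), z along its axis towards the flange. Third on the bolt; finally its underside is 76 mm above the foot's underside.
- brushpot: Bystander: clear round pot of brushes, 80 mm across, 100 mm tall, brushes to 210 mm; origin: centre of its underside. Leave alone.
- paint: Bystander: small white paint jar, 40 mm across, 75 mm tall; origin: centre of its underside. Leave alone.
- wrench: Bystander: steel wrench 160 mm long lying on the table along its x axis. Leave alone.
There are look-alikes about, which are no part of the job. Several things have the shape of the foot; the one meant has the colours described above.

How it is judged:
By the outcome, as a careful person would: the job done as asked, in the order asked, and still so for the second after the job is handed in, with the robot touching nothing.
It also fails if it takes over 72 s, if anything falls off the work surface, if the arm or the gripper's body presses on something with over 40 N, if the wrist force passes 120 N, or if a joint passes its speed limit or range.

## Robot

A 6-joint arm with a two-finger parallel gripper is mounted at the origin on the work surface. World frame = base frame: x ahead of the robot, y to its left, z up, the work surface at z = 0. Lengths are in m, angles in rad, forces in N, time in s.
With the tool pointing down it reaches from about 0.4 to 0.925 m from the base axis. Payload 12.5 kg.
Tool frame: the origin (TCP) lies midway between the tips of the shut fingers; the grasp point (between the pads) lies 19 mm behind it; z points along the fingers, x is the direction in which the jaws open and shut, and the axes are right-handed (so a half turn about z gives the same grasp; the last joint's range is limited). The gripper opens to 95 mm and grips with 3 to 60 N. Pads are 20 mm wide; open, the fingers measure 119 mm over their backs; the gripper's body (75 mm by 180 mm) begins 59 mm behind the grasp point.
Start: joints at [-1.428, 0.491, 1.559, -0, 1.092, -0.106], TCP at [0.154, -0.606, 0.215] pointing down, gripper open.
Joint ranges: [-3.1, 3.1], [-0.84, 2.19], [0.05, 2.79], [-1.13, 4.28], [0.06, 2.93], [-2.69, 2.69]. Speed limits (rad/s): [2.22, 2.22, 2.79, 3.14, 3.14, 3.14].

## Interface

Orientations are given as a unit quaternion [x, y, z, w].
In Python, from workcell import get_state, camera, calibration, hand_in gives the robot as it stands. The module is installed in compiled form; this text tells all that it offers.
- The arm moves only by the shell command python3 -m handwheel 'ROWS' [FORCE]. ROWS is JSON, a list of rows, each a list of 7 numbers: the shift along the tool's x, y, z in units of 3 cm (1.0 is 3 cm), then the turn, a rotation vector about the tool's x, y, z in units of pi/4 rad (1.0 is pi/4 rad), then the opening, from 0 (shut) to 1 (fully open). In form: [[tx, ty, tz, wx, wy, wz, jaw], ...]. A call has exactly 8 rows; each row shifts and turns the pose as measured when the row begins, along the tool's axes as they then stand; what a row does not reach is not made up. A row lasts 1/12 s, in which the tool goes at most 41.7 mm and 7.16 degrees, less where a joint would pass 70% of its speed; a pose out of reach is approached as far as the arm can. A call with a number of a shift or a turn outside -1 to 1 is refused whole. A call with a gripper value outside its range is refused whole. The fingers move at their own pace and stop on an object; FORCE is the grip in N (left out, the last holds). Time passes only in rows, so rows that do not move let the fingers close, or fill a call up. It gives the time, the measured TCP pose, the force and the opening at its end, in the units of the state.
- get_state(): the state, without advancing time (a new reading comes with each control period).
- camera(name): name is "scene" or "top"; returns the picture (480x640x3 uint8, blue, green, red); there is no depth.
- calibration(name): a dict with "camera_matrix" (3x3 intrinsics, pixels), "k1" (the pictures are not rectified: a ray, as slopes to the right and down, at radius r is drawn at 1 + k1 r^2 times it, then the intrinsics apply), "view" (4x4, takes a point from world to camera coordinates). Camera axes: x right, y down, z forward; pixel columns grow to the right and rows downward; lengths in m; the calibration is good to about 2 mm. A picture is of the moment at which its call begins. calibration takes no time and is no camera call.
- hand_in(): hands the job in, once; it reports no verdict.
The state is a dict: "t": time; "joints": joint angles; "joint_vel": joint speeds; "tau": joint torques, N m; "position": TCP position; "eef_rot": TCP orientation; "wrist_force": force on the tool from outside, world axes, zero at the start; "wrist_torque": the same for the moment, N m; "finger_gap": opening from 0.0 (shut) to 1.0 (fully open).
Only numpy, scipy, OpenCV 4.12 (cv2) and the standard library are available. Lean on these libraries where they do the work, as an engineer would, in place of code of your own. Each camera call takes 0.05 s, during which the arm holds its last target.

## Working session

There is one attempt and no reset: what is moved stays moved. The work goes in short steps, Python scripts to look and compute and a shell command to move; the robot and the scene stay as the last step left them, time stands still between calls to the robot, and variables do not carry over. Pictures are saved under pics/ and viewed, and the job is handed in when it is done.

```bash
mkdir -p pics; ls; python3 - <<'E'
from workcell import *
import cv2
s=get_state();print(s)
for n in("scene","top"):
    c=calibration(n);print(n,c)
    cv2.imwrite(f"pics/{n}0.png",camera(n))
E
```

```text
pics
{'t': 0.0, 'joints': array([-1.42760444e+00,  4.91574684e-01,  1.55944989e+00, -2.87967601e-05,
        1.09173513e+00, -1.05621201e-01]), 'joint_vel': array([-4.07617460e-04,  6.93316671e-04, -4.49280520e-04, -1.06549974e-03,
        1.44495397e-03,  4.88142280e-05]), 'tau': array([ 1.45045942e-03, -6.12645936e+01, -2.58184683e+01,  6.92514726e-02,
        4.82196989e-02, -1.06947061e-04]), 'position': array([ 0.15387453, -0.60549971,  0.21405221]), 'eef_rot': array([ 7.89387808e-01, -6.13894574e-01, -4.29152938e-04, -3.95590176e-04]), 'wrist_force': array([ 0.63774309, -0.56882209,  0.95466257]), 'wrist_torque': array([-0.03306501,  0.00956563,  0.04253005]), 'finger_gap': 0.9997178440495099}
scene {'camera_matrix': array([[537.33380248,   0.        , 307.01453678],
       [  0.        , 537.33380248, 245.65906786],
       [  0.        ,   0.        ,   1.        ]]), 'k1': -0.011965147358544887, 'view': array([[ 0.49104746,  0.87094496, -0.01809043, -0.34212369],
       [ 0.52508496, -0.31249055, -0.79160308, -0.22136954],
       [-0.69509581,  0.37921567, -0.61076779,  1.51539798],
       [ 0.        ,  0.        ,  0.        ,  1.        ]])}
top {'camera_matrix': array([[442.81450573,   0.        , 314.56818868],
       [  0.        , 442.81450573, 245.50374292],
       [  0.        ,   0.        ,   1.        ]]), 'k1': 0.034523985934001314, 'view': array([[-0.01502542, -0.99986848, -0.00610378,  0.07934993],
       [-0.98957691,  0.01574458, -0.14314207,  0.57929369],
       [ 0.14321934,  0.00388939, -0.98968333,  1.01518508],
       [ 0.        ,  0.        ,  0.        ,  1.        ]])}
```

View pics/scene0.png

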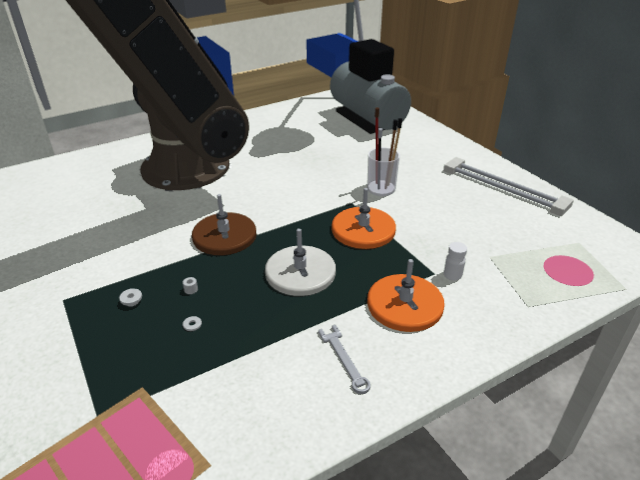

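View pics/top0.png

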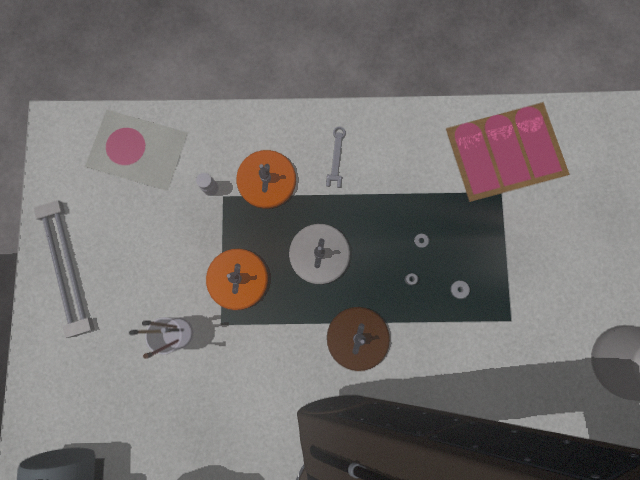

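In the top view, four things have the foot's shape: brown (358,338), orange (238,279), orange (267,178) and white (319,253). Only the white one fits. The three rings are at (411,279), (421,240) and (460,289). Next I'll take enlarged crops to confirm and then measure.

```bash
cat > h.py <<'E'
import numpy as np, cv2
from workcell import *
from scipy.spatial.transform import Rotation as R
def ray(n,u,v):
    c=calibration(n);K=c["camera_matrix"]
    a=np.array([(u-K[0,2])/K[0,0],(v-K[1,2])/K[1,1]])
    p=a.copy()
    for _ in range(20): p=a/(1+c["k1"]*(p@p))
    V=c["view"];Rm=V[:3,:3]
    return -Rm.T@V[:3,3], Rm.T@np.array([p[0],p[1],1])
def onz(n,u,v,z):
    o,d=ray(n,u,v);return o+d*(z-o[2])/d[2]
def two(a,b):
    o1,d1=ray("top",*a);o2,d2=ray("scene",*b)
    d1/=np.linalg.norm(d1);d2/=np.linalg.norm(d2)
    A=np.c_[d1,-d2];t=np.linalg.lstsq(A,o2-o1,rcond=None)[0]
    p,q=o1+d1*t[0],o2+d2*t[1];return (p+q)/2,np.linalg.norm(p-q)
def proj(n,P):
    c=calibration(n);K=c["camera_matrix"];V=c["view"]
    q=V[:3,:3]@np.asarray(P,float)+V[:3,3];s=q[:2]/q[2];s=s*(1+c["k1"]*(s@s))
    return K[:2,:2]@s+K[:2,2]
def crop(img,x0,y0,x1,y1,k,f):
    cv2.imwrite(f,cv2.resize(img[y0:y1,x0:x1],None,fx=k,fy=k,interpolation=cv2.INTER_CUBIC))
E
python3 - <<'E'
from h import *
t=cv2.imread("pics/top0.png");s=cv2.imread("pics/scene0.png")
a=cv2.resize(t[215:315,280:480],None,fx=4,fy=4,interpolation=cv2.INTER_CUBIC)
cv2.imwrite("pics/ctop.png",a)
crop(s,110,215,350,345,3,"pics/cscene.png")
# light regions on dark mat, top
for n,im,box in(("top",t,(395,228,480,305)),("scene",s,(110,270,215,345))):
    x0,y0,x1,y1=box
    g=cv2.cvtColor(im,cv2.COLOR_BGR2GRAY)[y0:y1,x0:x1]
    m=(g>90).astype(np.uint8)
    cs,_=cv2.findContours(m,cv2.RETR_EXTERNAL,cv2.CHAIN_APPROX_NONE)
    for c in cs:
        if cv2.contourArea(c)<30: continue
        e=cv2.fitEllipse(c);print(n,(e[0][0]+x0,e[0][1]+y0),e[1],cv2.contourArea(c), onz(n,e[0][0]+x0,e[0][1]+y0,0.0)[:2].round(4))
for n,im,box in(("top",t,(280,215,360,295)),("scene",s,(255,215,345,300))):
    x0,y0,x1,y1=box
    hsv=cv2.cvtColor(im,cv2.COLOR_BGR2HSV)[y0:y1,x0:x1]
    m=(hsv[...,2]>110).astype(np.uint8)
    cs,_=cv2.findContours(m,cv2.RETR_EXTERNAL,cv2.CHAIN_APPROX_NONE)
    c=max(cs,key=cv2.contourArea);e=cv2.fitEllipse(c);print(n,e[0][0]+x0,e[0][1]+y0,e,onz(n,e[0][0]+x0,e[0][1]+y0,0.018).round(4))
E
```

```text
top (459.6916275024414, 288.9685859680176) (16.523107528686523, 17.71490478515625) 228.5 [ 0.474 -0.281]
top (411.11999320983887, 278.48479080200195) (10.068192481994629, 10.743831634521484) 82.5 [ 0.5012 -0.1646]
top (421.0086193084717, 240.06333827972412) (12.589838027954102, 13.391942024230957) 130.5 [ 0.5959 -0.1935]
scene (191.7790756225586, 322.91392517089844) (13.532891273498535, 18.455163955688477) 194.0 [ 0.5892 -0.1938]
scene (130.32006454467773, 296.46514892578125) (16.31364631652832, 22.29884910583496) 282.5 [ 0.4541 -0.2771]
scene (189.97855377197266, 284.7645263671875) (13.69507884979248, 16.877368927001953) 176.0 [ 0.4821 -0.1593]
scene (120.60473251342773, 275.0529236793518) (11.217402458190918, 49.329349517822266) 271.0 [ 0.3763 -0.2775]
top 318.5337448120117 253.39105987548828 ((38.53374481201172, 38.39105987548828), (58.2691650390625, 58.95749282836914), 14.946142196655273) [0.5644 0.0611 0.018 ]
scene 302.0796012878418 269.6019821166992 ((47.0796012878418, 54.60198211669922), (46.041969299316406, 67.671875), 91.55195617675781) [0.5774 0.0558 0.018 ]
```

View pics/ctop.png

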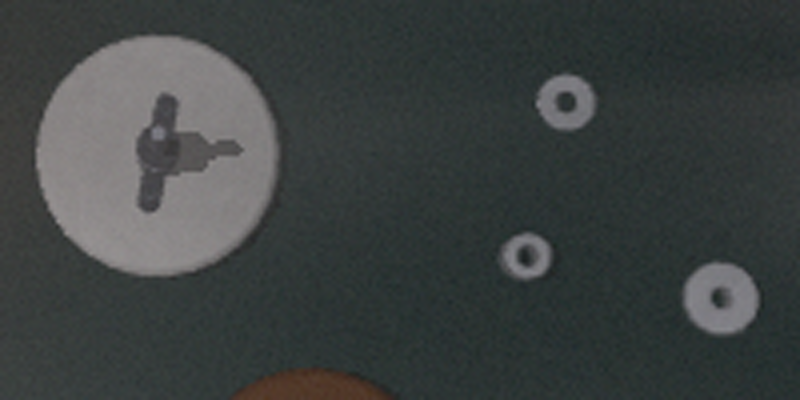

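View pics/cscene.png

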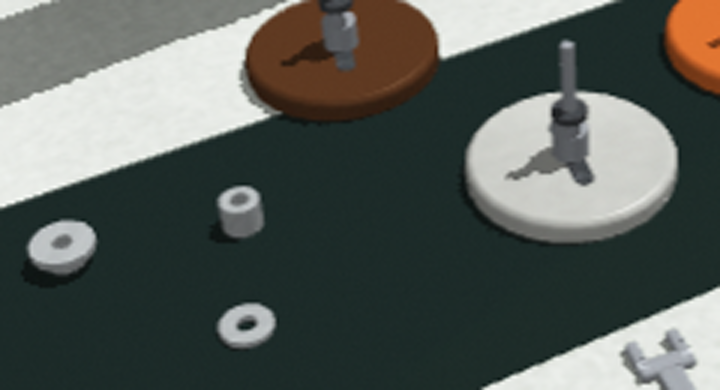

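```bash
python3 - <<'E'
from h import *
t=cv2.imread("pics/top0.png");s=cv2.imread("pics/scene0.png")
k=10
def up(im,x0,y0,x1,y1,f):
    a=cv2.resize(im[y0:y1,x0:x1],None,fx=k,fy=k,interpolation=cv2.INTER_CUBIC);cv2.imwrite(f,a);return a
A=[up(t,400,265,425,292,"pics/a.png"),up(t,408,227,434,254,"pics/b.png"),up(t,446,275,474,302,"pics/c.png")]
cv2.imwrite("pics/rings_top.png",np.hstack([cv2.resize(a,None,fx=1,fy=1)[:270,:250] for a in A]))
A=[up(s,178,272,204,298,"pics/a.png"),up(s,179,310,205,336,"pics/b.png"),up(s,117,283,143,309,"pics/c.png")]
cv2.imwrite("pics/rings_scene.png",np.hstack(A))
a=up(t,307,235,332,265,"pics/a.png");b=up(s,285,222,315,252,"pics/b.png")
cv2.imwrite("pics/bolt.png",np.hstack([a,b]))
print(two((319.5,247.8),(299,229.5)))
E
```

```text
(array([0.56469659, 0.05883003, 0.11264814]), np.float64(0.0008519672320416703))
```

View pics/rings_top.png

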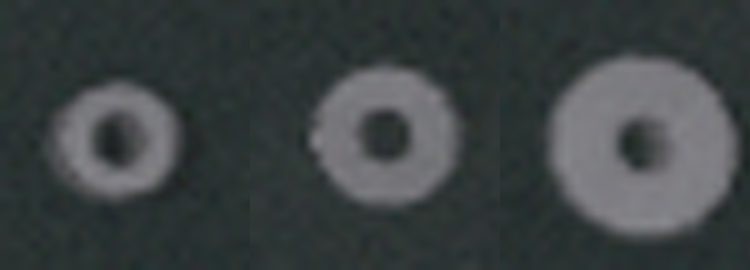

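View pics/rings_scene.png

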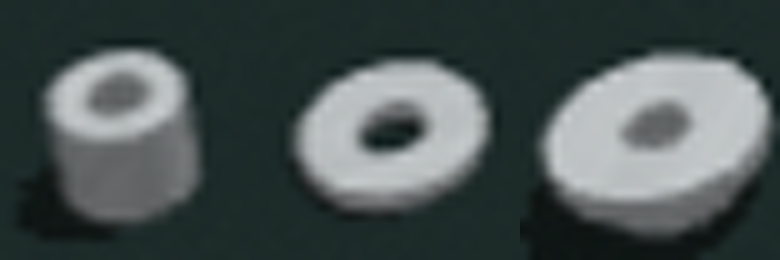

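View pics/bolt.png

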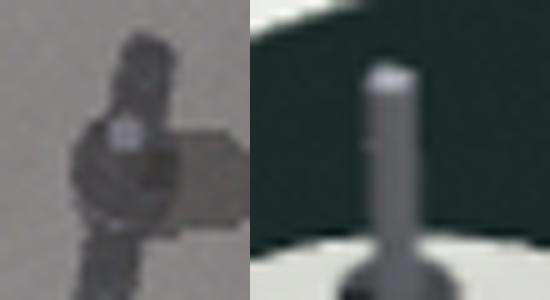

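```bash
python3 - <<'E'
from h import *
for n,a,b,z in(("tip",(319.05,247.85),(298.55,229.05),.112),("spacer",(411.35,278.55),(189.05,281.05),.024),("washer",(421.05,240.05),(191.75,322.4),.006),("bushing",(459.85,289.05),(130.05,295.05),.018)):
    print(n,two(a,b)[0].round(4),round(two(a,b)[1],4),onz("top",*a,z)[:2].round(4),onz("scene",*b,z)[:2].round(4))
s=get_state();print(R.from_quat(s["eef_rot"]).as_matrix().round(3))
# slot direction
p=onz("top",280+150/4,215+208/4,.018);q=onz("top",280+166/4,215+97/4,.018);d=q-p;print("slot",p,q,np.degrees(np.arctan2(d[1],d[0])))
E
```

```text
tip [0.5641 0.0591 0.1134] 0.0025 [0.5649 0.0602] [0.5619 0.0588]
spacer [ 0.4989 -0.1616  0.024 ] 0.0033 [ 0.4994 -0.1601] [ 0.4979 -0.163 ]
washer [ 0.5946 -0.1934  0.006 ] 0.0027 [ 0.5951 -0.1921] [ 0.5939 -0.1946]
bushing [ 0.4726 -0.2769  0.0186] 0.0029 [ 0.4731 -0.2756] [ 0.471  -0.2781]
[[ 0.246 -0.969 -0.   ]
 [-0.969 -0.246  0.001]
 [-0.001 -0.    -1.   ]]
slot [0.53114591 0.06415965 0.018     ] [0.59910063 0.05328637 0.018     ] -9.090708991727258
```

Two-view heights come out at 113 mm for the tip, 24, 6 and 18.6 mm for the rings, all as expected. The white foot is confirmed. I'll head for the spacer, turning the jaws to lie along world y.

```bash
python3 -m handwheel '[[-0.5,-0.5,0,0,0,0.158,0.7],[-1,-0.78,0,0,0,0.158,0.7],[-1,-0.78,0,0,0,0,0.7],[-1,-0.78,0,0,0,0,0.7],[-1,-0.78,0,0,0,0,0.7],[-1,-0.78,0,0,0,0,0.7],[-1,-0.78,0,0,0,0,0.7],[-1,-0.78,0,0,0,0,0.7]]' 20; cat > st.py <<'E'
from h import *
import sys
s=get_state();M=R.from_quat(s["eef_rot"]).as_matrix();p=s["position"]
print("t",round(s["t"],2),"p",(p*1000).round(1),"F",s["wrist_force"].round(1),"gap mm",round(s["finger_gap"]*95,1),"j6",s["joints"].round(2))
e=R.from_matrix(M).as_euler("ZYX",degrees=True);print("tool x yaw",round(np.degrees(np.arctan2(M[1,0],M[0,0])),2),"z",M[:,2].round(4), "F tool",(M.T@s["wrist_force"]).round(1))
if len(sys.argv)>3:
    g=np.array([float(v) for v in sys.argv[1:4]])/1000
    print("to goal, tool units",(M.T@(g-p)/.03).round(3))
E
python3 st.py 499 -161.5 100
```

```text
t: 0.77
position: [0.3274, -0.3707, 0.2107]
eef_rot: [-0.7, 0.715, 0.002, 0.001]
wrist_force: [0.2, -0.6, -0.3]
finger_gap: 0.701
t 0.77 p [ 327.4 -370.7  210.7] F [ 0.2 -0.6 -0.3] gap mm 66.6 j6 [-0.98  0.31  1.87  0.    0.96  0.61]
tool x yaw -91.21 z [-0.0022  0.0044 -1.    ] F tool [ 0.6 -0.2  0.3]
to goal, tool units [-7.077 -5.58   3.708]
```

```bash
python3 -m handwheel '[[-1,-0.78,0.3,0,0,-0.02,0.7],[-1,-0.78,0.5,0,0,0,0.7],[-1,-0.78,0.5,0,0,0,0.7],[-1,-0.78,0.5,0,0,0,0.7],[-1,-0.78,0.5,0,0,0,0.7],[-1,-0.78,0.5,0,0,0,0.7],[-1,-0.78,0.5,0,0,0,0.7],[0,0,0,0,0,0,0.7]]' 20; python3 st.py 499 -161.5 6
```

```text
t: 1.43
position: [0.4979, -0.1503, 0.1105]
eef_rot: [-0.706, 0.708, 0.001, 0.0]
wrist_force: [0.5, -0.4, -0.5]
finger_gap: 0.699
t 1.43 p [ 497.9 -150.3  110.5] F [ 0.5 -0.4 -0.5] gap mm 66.4 j6 [-0.42  0.48  1.92  0.    0.74  1.15]
tool x yaw -90.1 z [-2.0e-04  1.6e-03 -1.0e+00] F tool [ 0.4 -0.5  0.5]
to goal, tool units [ 0.378 -0.039  3.484]
```

```bash
python3 -m handwheel '[[0.36,-0.04,0.3,0,0,0,0.6],[0,0,0.7,0,0,0,0.6],[0,0,0.7,0,0,0,0.6],[0,0,0.7,0,0,0,0.6],[0,0,0.6,0,0,0,0.6],[0,0,0.3,0,0,0,0.6],[0,0,0.1,0,0,0,0.6],[0,0,0,0,0,0,0.6]]' 5; python3 st.py 499 -161.5 5
```

```text
t: 2.1
position: [0.4981, -0.1687, 0.0022]
eef_rot: [-0.706, 0.708, -0.0, 0.0]
wrist_force: [-0.4, -0.4, -1.0]
finger_gap: 0.6
t 2.1 p [ 498.1 -168.7    2.2] F [-0.4 -0.4 -1. ] gap mm 57.0 j6 [-0.45  0.67  1.98  0.    0.49  1.12]
tool x yaw -90.1 z [ 6.e-04  5.e-04 -1.e+00] F tool [0.4 0.4 1. ]
to goal, tool units [-0.239 -0.03  -0.092]
```

```bash
python3 - <<'E'
from h import *
cv2.imwrite("pics/s1.png",camera("scene")); crop(cv2.imread("pics/s1.png"),140,220,260,320,6,"pics/s1c.png")
E
```

```text
(no output)
```

View pics/s1c.png

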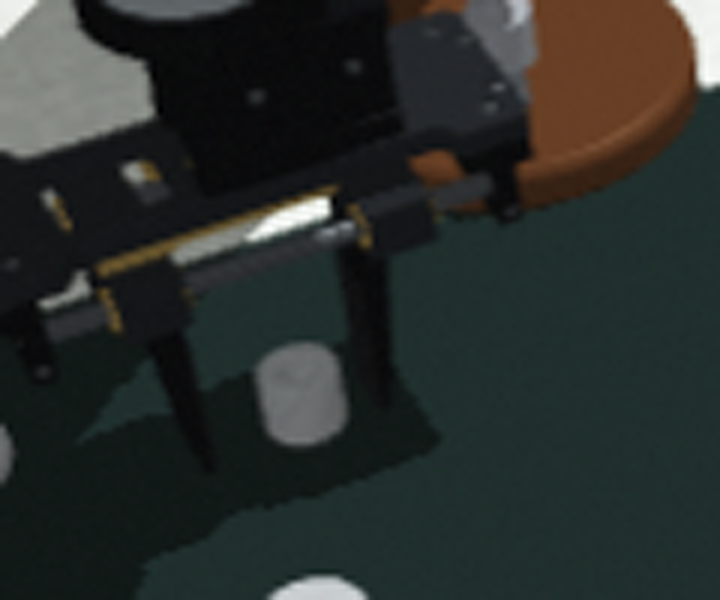

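The spacer stands between the fingers, nearer the right one, which agrees with the measured 7 mm offset. I'll centre on it, close gently to square it in y, then turn 90° and do the same in x.

```bash
python3 -m handwheel '[[-0.24,-0.03,-0.08,0,0,0,0.6],[0,0,0,0,0,0,0.2],[0,0,0,0,0,0,0.2],[0,0,0,0,0,0,0.2],[0,0,0,0,0,0,0.2],[0,0,0,0,0,0,0.2],[0,0,0,0,0,0,0.2],[0,0,0,0,0,0,0.2]]' 5; python3 st.py 499 -161.5 5
```

```text
t: 2.82
position: [0.501, -0.1618, 0.0097]
eef_rot: [-0.707, 0.708, -0.004, 0.002]
wrist_force: [0.2, 0.2, -0.6]
finger_gap: 0.299
t 2.82 p [ 501.  -161.8    9.7] F [ 0.2  0.2 -0.6] gap mm 28.4 j6 [-0.44  0.66  1.98  0.    0.5   1.13]
tool x yaw -90.08 z [ 0.0075 -0.0028 -1.    ] F tool [-0.2 -0.2  0.6]
to goal, tool units [-0.01   0.069  0.155]
```

```bash
python3 -m handwheel '[[0,0,0,0,0,0,0.6],[0,0,0,0,0,0,0.6],[0,0,0,0,0,-0.155,0.6],[0,0,0,0,0,-0.155,0.6],[0,0,0,0,0,-0.155,0.6],[0,0,0,0,0,-0.155,0.6],[0,0,0,0,0,-0.155,0.6],[0,0,0,0,0,-0.155,0.6]]' 5; python3 st.py 499 -161.5 7;python3 -m handwheel '[[0,0,0,0,0,-0.155,0.6],[0,0,0,0,0,-0.155,0.6],[0,0,0,0,0,-0.155,0.6],[0,0,0,0,0,-0.155,0.6],[0,0,0,0,0,-0.155,0.6],[0,0,0,0,0,-0.155,0.6],[0,0,0,0,0,-0.155,0.6],[0,0,0,0,0,0,0.6]]' 5; python3 st.py 499 -161.5 5
```

```text
t: 3.48
position: [0.5009, -0.1619, 0.0093]
eef_rot: [0.916, -0.401, 0.004, -0.0]
wrist_force: [-0.4, -0.4, 0.3]
finger_gap: 0.6
t 3.48 p [ 500.9 -161.9    9.3] F [-0.4 -0.4  0.3] gap mm 57.0 j6 [-0.44  0.66  1.98  0.    0.5   0.38]
tool x yaw -47.24 z [ 0.0069 -0.0025 -1.    ] F tool [ 0.   0.5 -0.3]
to goal, tool units [-0.053  0.038  0.076]
t: 4.15
position: [0.5007, -0.162, 0.0087]
eef_rot: [1.0, 0.028, 0.003, 0.001]
wrist_force: [0.4, -0.7, -0.3]
finger_gap: 0.599
t 4.15 p [ 500.7 -162.     8.7] F [ 0.4 -0.7 -0.3] gap mm 57.0 j6 [-0.44  0.66  1.98  0.    0.5  -0.5 ]
tool x yaw 3.22 z [ 0.0059 -0.0021 -1.    ] F tool [0.3 0.7 0.4]
to goal, tool units [-0.056 -0.021  0.124]
```

```bash
python3 -m handwheel '[[-0.03,0,0.12,0.003,-0.0075,0.07,0.6],[0,0,0,0,0,0,0.2],[0,0,0,0,0,0,0.2],[0,0,0,0,0,0,0.2],[0,0,0,0,0,0,0.2],[0,0,0,0,0,0,0.2],[0,0,0,0,0,0,0.2],[0,0,0,0,0,0,0.2]]' 5; python3 st.py 499 -161.8 5
```

```text
t: 4.82
position: [0.4999, -0.1621, 0.0053]
eef_rot: [1.0, -0.006, 0.0, -0.0]
wrist_force: [0.1, 0.2, -0.8]
finger_gap: 0.303
t 4.82 p [ 499.9 -162.1    5.3] F [ 0.1  0.2 -0.8] gap mm 28.8 j6 [-0.44  0.66  1.98  0.    0.5  -0.43]
tool x yaw -0.64 z [ 3.e-04  1.e-04 -1.e+00] F tool [ 0.1 -0.2  0.8]
to goal, tool units [-0.029 -0.01   0.009]
```

The squeeze in both directions puts the spacer at (499.9, -161.9). The camera average was 1 mm off, so I'll apply that as a correction. I'll grip firmly and lift.

```bash
python3 -m handwheel '[[0,0,0,0,0,0,0.2],[0,0,-0.2,0,0,0,0.2],[0,0,-0.6,0,0,0,0.2],[0,0,-0.8,0,0,0,0.2],[0,0,-1,0,0,0,0.2],[0,0,-1,0,0,0,0.2],[0.2,-0.5,-0.7,0,0,0,0.2],[0.26,-0.9,0,0,0,0,0.2]]' 35; python3 st.py 564.6 59.2 135
```

```text
t: 5.48
position: [0.5129, -0.122, 0.141]
eef_rot: [1.0, -0.008, -0.002, -0.001]
wrist_force: [0.6, 0.5, -0.1]
finger_gap: 0.289
t 5.48 p [ 512.9 -122.   141. ] F [ 0.6  0.5 -0.1] gap mm 27.5 j6 [-0.36  0.45  1.88  0.    0.82 -0.34]
tool x yaw -0.88 z [-0.0032  0.0017 -1.    ] F tool [ 0.6 -0.5  0.1]
to goal, tool units [ 1.632 -6.065  0.204]
```

```bash
python3 -m handwheel '[[0.24,-0.9,0,0,0,0,0.2],[0.24,-0.9,0,0,0,0,0.2],[0.24,-0.9,0,0,0,0,0.2],[0.24,-0.9,0,0,0,0,0.2],[0.24,-0.9,0,0,0,0,0.2],[0.24,-0.9,0,0,0,0,0.2],[0.14,-0.5,0,0,0,0,0.2],[0,0,0,0,0,0,0.2]]' 35; python3 st.py 564.6 59.2 135
```

```text
t: 6.15
position: [0.5655, 0.0654, 0.1485]
eef_rot: [1.0, -0.008, 0.003, -0.0]
wrist_force: [-0.7, 0.5, -0.6]
finger_gap: 0.288
t 6.15 p [565.5  65.4 148.5] F [-0.7  0.5 -0.6] gap mm 27.4 j6 [-0.    0.49  1.77  0.    0.88  0.01]
tool x yaw -0.9 z [ 5.3e-03  6.0e-04 -1.0e+00] F tool [-0.7 -0.5  0.6]
to goal, tool units [-0.029  0.207  0.45 ]
```

```bash
python3 -m handwheel '[[-0.03,0.2,0.3,0,-0.0067,-0.02,0.2],[0,0,0,0,0,0,0.2],[0,0,0,0,0,0,0.2],[0,0,0,0,0,0,0.2],[0,0,0,0,0,0,0.2],[0,0,0,0,0,0,0.2],[0,0,0,0,0,0,0.2],[0,0,0,0,0,0,0.2]]' 35; python3 st.py 564.6 59.2 135
python3 - <<'E'
from h import *
s=camera("scene");cv2.imwrite("pics/s2.png",s);crop(s,265,170,335,260,8,"pics/s2c.png")
t=camera("top");cv2.imwrite("pics/t2.png",t);crop(t,280,210,360,280,8,"pics/t2c.png")
E
```

```text
t: 6.82
position: [0.5631, 0.0547, 0.1391]
eef_rot: [1.0, -0.001, -0.001, -0.0]
wrist_force: [-0.4, 0.1, -0.2]
finger_gap: 0.286
t 6.82 p [563.1  54.7 139.1] F [-0.4  0.1 -0.2] gap mm 27.1 j6 [-0.02  0.5   1.79  0.    0.86 -0.02]
tool x yaw -0.08 z [-1.7e-03  2.0e-04 -1.0e+00] F tool [-0.4 -0.1  0.2]
to goal, tool units [ 0.049 -0.15   0.137]
```

View pics/s2c.png

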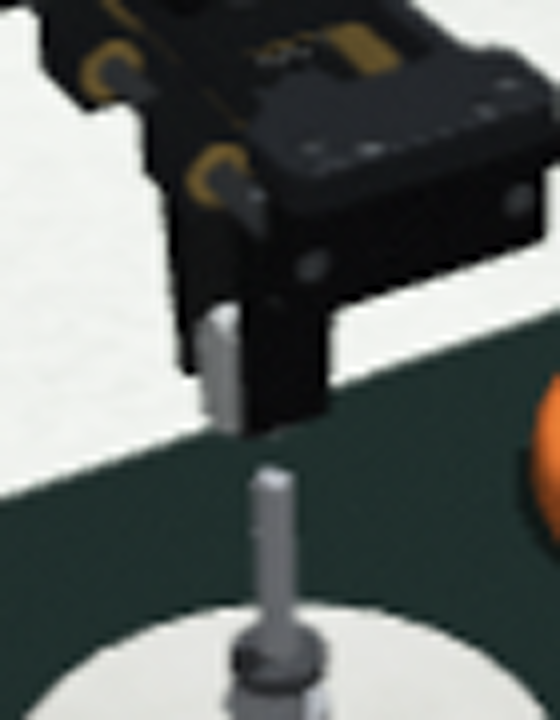

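View pics/t2c.png

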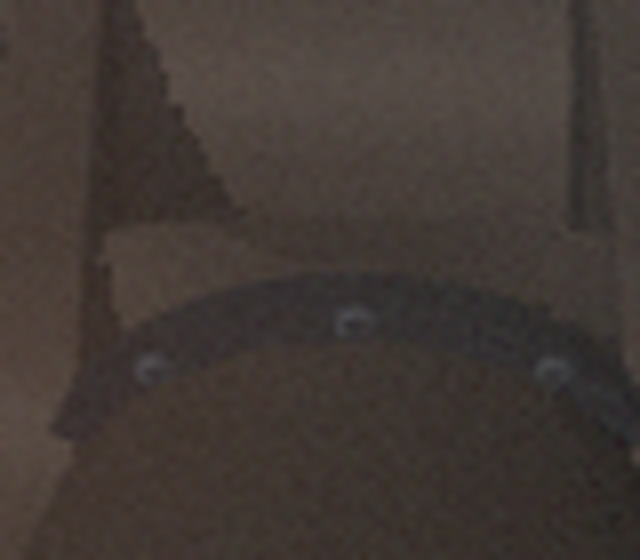

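```bash
python3 - <<'E'
from h import *
for n,u in(("scene",(189.05,281.05)),("top",(411.35,278.55))):
    print(n,"offset obs-proj",np.array(u)-proj(n,(.4999,-.1619,.024)))
print("two-view with offset:")
o={n:np.array(u)-proj(n,(.4999,-.1619,.024)) for n,u in(("scene",(189.05,281.05)),("top",(411.35,278.55)))}
for nm,a,b,z in(("tip",(319.05,247.85),(298.55,229.05),.112),("washer",(421.05,240.05),(191.75,322.4),.006),("bushing",(459.85,289.05),(130.05,295.05),.018)):
    a=a-o["top"];b=b-o["scene"]
    print(nm,two(a,b)[0].round(4),two(a,b)[1].round(4),onz("top",*a,z)[:2].round(4),onz("scene",*b,z)[:2].round(4))
# held spacer now: predicted px of centre bottom/left edge
s=get_state();p=s["position"]
V=calibration("scene")["view"];r=V[0,:3].copy();r[2]=0;r/=np.linalg.norm(r)
for dz in(0,12,24):
    c=p+np.array([0,0,dz/1000-.0053]); print(dz,"axis",(proj("scene",c)+o["scene"]).round(1),"left",(proj("scene",c-r*.014)+o["scene"]).round(1))
# row profiles of image
im=cv2.imread("pics/s2.png")
for v in range(213,226,2): print(v,im[v,284:302].sum(1).tolist())
for v in (232,238,244): print(v,im[v,290:308].sum(1).tolist())
E
```

```text
scene offset obs-proj [-0.86793439 -0.37121781]
top offset obs-proj [-0.7529313   0.21616257]
two-view with offset:
tip [0.5653 0.0587 0.1132] 0.0005 [0.5653 0.0585] [0.5639 0.0597]
washer [ 0.5956 -0.1937  0.0061] 0.0005 [ 0.5956 -0.194 ] [ 0.5957 -0.1935]
bushing [ 0.4736 -0.2771  0.0186] 0.0003 [ 0.4736 -0.2774] [ 0.473  -0.2769]
0 axis [295.9 220.6] left [288.9 220.7]
12 axis [295.8 215.6] left [288.6 215.7]
24 axis [295.6 210.6] left [288.4 210.7]
213 [727, 727, 639, 278, 46, 196, 306, 321, 326, 335, 251, 66, 33, 31, 38, 30, 33, 32]
215 [717, 719, 628, 276, 46, 155, 270, 312, 328, 337, 243, 70, 33, 29, 30, 36, 31, 31]
217 [725, 725, 722, 704, 689, 589, 358, 315, 325, 336, 249, 69, 30, 32, 33, 31, 36, 37]
219 [728, 724, 722, 719, 719, 665, 441, 320, 326, 327, 258, 112, 36, 34, 35, 32, 33, 34]
221 [719, 719, 720, 723, 724, 676, 447, 309, 315, 321, 259, 111, 26, 27, 28, 30, 34, 37]
223 [722, 725, 725, 725, 725, 674, 457, 309, 296, 331, 268, 117, 33, 30, 31, 102, 127, 129]
225 [528, 454, 288, 187, 144, 125, 124, 124, 124, 126, 128, 122, 118, 122, 128, 136, 127, 125]
232 [128, 123, 129, 123, 127, 124, 187, 267, 304, 313, 319, 249, 128, 122, 123, 124, 126, 125]
238 [125, 124, 128, 125, 126, 125, 160, 252, 302, 308, 310, 262, 156, 123, 126, 123, 121, 128]
244 [126, 125, 125, 125, 124, 125, 145, 235, 300, 307, 311, 275, 185, 129, 127, 123, 125, 126]
```

The offset pixel readings suggest the bolt is at about (565, 57.8). I'll centre there and descend to just above the tip.

```bash
python3 -m handwheel '[[0.06,-0.1,0.3,0,0.002,0,0.2],[0,0,0.2,0,0,0,0.2],[0,0,0,0,0,0,0.2],[0,0,0,0,0,0,0.2],[0,0,0,0,0,0,0.2],[0,0,0,0,0,0,0.2],[0,0,0,0,0,0,0.2],[0,0,0,0,0,0,0.2]]' 35; python3 st.py 565 57.8 118
```

```text
t: 7.58
position: [0.565, 0.0587, 0.122]
eef_rot: [1.0, -0.0, -0.0, -0.0]
wrist_force: [0.4, 0.5, 0.2]
finger_gap: 0.286
t 7.58 p [565.   58.7 122. ] F [0.4 0.5 0.2] gap mm 27.2 j6 [-0.01  0.52  1.8   0.    0.82 -0.01]
tool x yaw -0.02 z [-7.e-04  2.e-04 -1.e+00] F tool [ 0.4 -0.5 -0.2]
to goal, tool units [0.    0.029 0.132]
```

```bash
python3 -m handwheel '[[0,0.03,0.08,0,0,0,0.2],[0,0,0.06,0,0,0,0.2],[0,0,0.06,0,0,0,0.2],[0,0,0.06,0,0,0,0.2],[0,0,0.05,0,0,0,0.2],[0,0,0.05,0,0,0,0.2],[0,0,0,0,0,0,0.2],[0,0,0,0,0,0,0.2]]' 35; python3 st.py 565 57.8 110
```

```text
t: 8.25
position: [0.565, 0.0575, 0.1102]
eef_rot: [1.0, -0.0, -0.0, -0.0]
wrist_force: [0.2, -0.2, -0.3]
finger_gap: 0.286
t 8.25 p [565.   57.5 110.2] F [ 0.2 -0.2 -0.3] gap mm 27.2 j6 [-0.01  0.54  1.81  0.    0.8  -0.01]
tool x yaw -0.03 z [-2.e-04  2.e-04 -1.e+00] F tool [0.2 0.2 0.3]
to goal, tool units [-0.001 -0.008  0.007]
```

The spacer's underside is 7 mm below the tip height with no force, so it seems to be on. I'll slide down to just above the collar.

```bash
python3 -m handwheel '[[0,0,0.15,0,0,0,0.2],[0,0,0.15,0,0,0,0.2],[0,0,0.15,0,0,0,0.2],[0,0,0.15,0,0,0,0.2],[0,0,0.15,0,0,0,0.2],[0,0,0.15,0,0,0,0.2],[0,0,0.1,0,0,0,0.2],[0,0,0,0,0,0,0.2]]' 35; python3 st.py 565 57.8 70
python3 - <<'E'
from h import *
s=camera("scene");cv2.imwrite("pics/s3.png",s);crop(s,265,180,335,270,8,"pics/s3c.png")
E
```

```text
t: 8.92
position: [0.5648, 0.0576, 0.0765]
eef_rot: [1.0, -0.0, -0.0, -0.0]
wrist_force: [-0.5, 0.3, 0.2]
finger_gap: 0.287
t 8.92 p [564.8  57.6  76.5] F [-0.5  0.3  0.2] gap mm 27.2 j6 [-0.01  0.59  1.83  0.    0.72 -0.01]
tool x yaw -0.03 z [-8.e-04  2.e-04 -1.e+00] F tool [-0.5 -0.3 -0.2]
to goal, tool units [ 0.006 -0.007  0.217]
```

View pics/s3c.png

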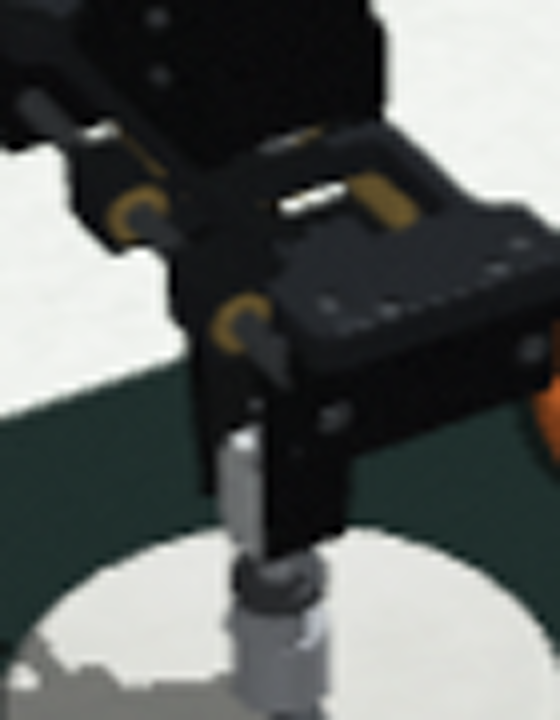

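The bolt is inside the spacer, directly above the dark collar (crop 280,585). Now I'll press down.

```bash
python3 -m handwheel '[[0,0,0.12,0,0,0,0.2],[0,0,0.12,0,0,0,0.2],[0,0,0.1,0,0,0,0.2],[0,0,0.1,0,0,0,0.2],[0,0,0.1,0,0,0,0.2],[0,0,0.07,0,0,0,0.2],[0,0,0.07,0,0,0,0.2],[0,0,0.05,0,0,0,0.2]]' 45; python3 st.py 565 57.8 51.3
```

```text
t: 9.63
position: [0.5656, 0.0576, 0.0556]
eef_rot: [1.0, -0.0, 0.001, -0.0]
wrist_force: [-2.3, 0.3, 8.9]
finger_gap: 0.286
t 9.63 p [565.6  57.6  55.6] F [-2.3  0.3  8.9] gap mm 27.1 j6 [-0.01  0.62  1.85  0.    0.67 -0.01]
tool x yaw -0.02 z [ 2.2e-03  1.0e-04 -1.0e+00] F tool [-2.3 -0.3 -8.9]
to goal, tool units [-0.02  -0.006  0.145]
```

```bash
python3 -m handwheel '[[0,0,0.08,0,-0.002,0,0.2],[0,0,0.06,0,0,0,0.2],[0,0,0.06,0,0,0,0.2],[0,0,0.06,0,0,0,0.2],[0,0,0.06,0,0,0,0.2],[0,0,0.06,0,0,0,0.2],[0,0,0.06,0,0,0,0.2],[0,0,0.06,0,0,0,0.2]]' 45; python3 st.py 565 57.8 51.3
```

```text
t: 10.3
position: [0.5657, 0.0576, 0.0508]
eef_rot: [1.0, 0.0, 0.003, 0.0]
wrist_force: [-8.2, -1.0, 24.1]
finger_gap: 0.288
t 10.3 p [565.7  57.6  50.8] F [-8.2 -1.  24.1] gap mm 27.3 j6 [-0.01  0.62  1.85 -0.    0.66 -0.01]
tool x yaw 0.03 z [ 6.2e-03 -5.0e-04 -1.0e+00] F tool [ -8.    1.  -24.1]
to goal, tool units [-0.023 -0.006 -0.018]
```

The collar is home: the spacer's underside is at about 45.5 to 46 mm and the press force rose to 24 N. I'll release and back off.

```bash
python3 -m handwheel '[[0,0,-0.03,0,-0.004,0,0.2],[0,0,0,0,-0.003,0,0.2],[0,0,0,0,0,0,0.45],[0,0,0,0,0,0,0.45],[0,0,0,0,0,0,0.45],[0,0,0,0,0,0,0.45],[0,0,-0.2,0,0,0,0.45],[0,0,-0.5,0,0,0,0.45]]' 20; python3 st.py 595.6 -193.8 120; python3 -m handwheel '[[0,0,-0.8,0,0,0,0.55],[0,0,-1,0,0,0,0.55],[0,0,-1,0,0,0,0.55],[0,0.3,-0.7,0,0,0,0.55],[0.1,0.9,0,0,0,0,0.55],[0.12,1,0,0,0,0,0.55],[0.12,1,0,0,0,0,0.55],[0.12,1,0,0,0,0,0.55]]' 20; python3 st.py 595.6 -193.8 120
```

```text
t: 10.97
position: [0.5645, 0.0576, 0.0708]
eef_rot: [1.0, 0.0, -0.002, 0.0]
wrist_force: [-1.4, -0.6, -0.1]
finger_gap: 0.451
t 10.97 p [564.5  57.6  70.8] F [-1.4 -0.6 -0.1] gap mm 42.9 j6 [-0.01  0.6   1.84 -0.    0.71 -0.01]
tool x yaw 0.03 z [-3.4e-03 -4.0e-04 -1.0e+00] F tool [-1.4  0.6  0.1]
to goal, tool units [ 1.027  8.381 -1.639]
t: 11.63
position: [0.5794, -0.0676, 0.1873]
eef_rot: [1.0, 0.004, 0.001, 0.0]
wrist_force: [1.1, 0.3, -0.4]
finger_gap: 0.552
t 11.63 p [579.4 -67.6 187.3] F [ 1.1  0.3 -0.4] gap mm 52.4 j6 [-0.23  0.46  1.7  -0.    0.98 -0.24]
tool x yaw 0.48 z [ 1.7e-03 -9.0e-04 -1.0e+00] F tool [ 1.1 -0.3  0.4]
to goal, tool units [0.502 4.21  2.247]
```

```bash
python3 -m handwheel '[[0.1,0.8,0.3,0,0,0,0.6],[0.12,0.9,0.4,0,0,0,0.6],[0.12,0.9,0.4,0,0,0,0.6],[0.12,0.9,0.4,0,0,0,0.6],[0.04,0.5,0.4,0,0,0,0.6],[0,0,0,0,0,0,0.6],[0,0,0,0,0,0,0.6],[0,0,0,0,0,0,0.6]]' 20; python3 st.py 595.6 -193.8 40
python3 - <<'E'
from h import *
s=camera("scene");cv2.imwrite("pics/s4.png",s);crop(s,150,200,350,350,4,"pics/s4c.png")
E
```

```text
t: 12.3
position: [0.5961, -0.1983, 0.1313]
eef_rot: [1.0, 0.002, 0.003, 0.001]
wrist_force: [0.7, -0.0, -0.3]
finger_gap: 0.6
t 12.3 p [ 596.1 -198.3  131.3] F [ 0.7 -0.  -0.3] gap mm 57.0 j6 [-0.43  0.58  1.64  0.    0.91 -0.43]
tool x yaw 0.18 z [ 0.0058 -0.0021 -1.    ] F tool [0.7 0.  0.3]
to goal, tool units [-0.034 -0.155  3.042]
```

View pics/s4c.png

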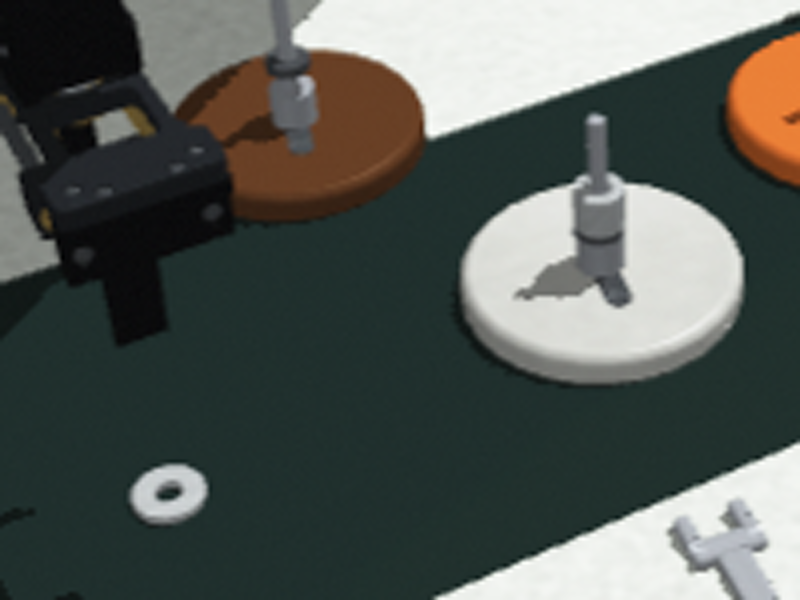

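The spacer (crop 600,205) sits on the collar, and the collar is down on its shoulder. Next is the washer.

```bash
python3 -m handwheel '[[-0.03,-0.15,0.5,0.003,-0.007,0,0.6],[0,0,0.7,0,0,0,0.6],[0,0,0.8,0,0,0,0.6],[0,0,0.8,0,0,0,0.6],[0,0,0.5,0,0,0,0.6],[0,0,0.2,0,0,0,0.6],[0,0,0,0,0,0,0.6],[0,0,0,0,0,0,0.6]]' 20; python3 st.py 595.6 -193.8 3
```

```text
t: 13.02
position: [0.5994, -0.1843, 0.0306]
eef_rot: [1.0, 0.007, 0.005, 0.002]
wrist_force: [-0.5, 0.1, 0.1]
finger_gap: 0.602
t 13.02 p [ 599.4 -184.3   30.6] F [-0.5  0.1  0.1] gap mm 57.2 j6 [-0.4   0.71  1.71  0.    0.71 -0.42]
tool x yaw 0.81 z [ 0.0103 -0.0033 -0.9999] F tool [-0.5 -0.1 -0.1]
to goal, tool units [-0.142  0.311  0.92 ]
```

```bash
python3 -m handwheel '[[-0.12,0.31,0,0.004,-0.013,0.018,0.6],[0,0,0,0,0,0,0.6],[0,0,0,0,0,0,0.6],[0,0,0,0,0,0,0.6],[0,0,0,0,0,0,0.6],[0,0,0.3,0,0,0,0.6],[0,0,0.2,0,0,0,0.6],[0,0,0,0,0,0,0.6]]' 20; python3 st.py 595.6 -193.8 3
```

```text
t: 13.68
position: [0.5978, -0.1952, 0.0199]
eef_rot: [1.0, -0.001, 0.003, 0.002]
wrist_force: [0.4, 0.8, -0.1]
finger_gap: 0.603
t 13.68 p [ 597.8 -195.2   19.9] F [ 0.4  0.8 -0.1] gap mm 57.3 j6 [-0.42  0.73  1.71 -0.    0.69 -0.42]
tool x yaw -0.07 z [ 0.0064 -0.0031 -1.    ] F tool [ 0.4 -0.8  0.1]
to goal, tool units [-0.078 -0.049  0.561]
```

```bash
python3 -m handwheel '[[-0.06,-0.03,0,0.004,-0.008,0,0.6],[0,0,0.2,0,0,0,0.6],[0,0,0.2,0,0,0,0.6],[0,0,0.12,0,0,0,0.6],[0,0,0,0,0,0,0.6],[0,0,0,0,0,0,0.6],[0,0,0,0,0,0,0.6],[0,0,0,0,0,0,0.6]]' 10; python3 st.py 595.6 -193.8 3
```

```text
t: 14.35
position: [0.5952, -0.1938, 0.0008]
eef_rot: [1.0, -0.001, -0.002, -0.001]
wrist_force: [0.0, -0.3, 0.1]
finger_gap: 0.601
t 14.35 p [ 595.2 -193.8    0.8] F [ 0.  -0.3  0.1] gap mm 57.1 j6 [-0.42  0.76  1.72  0.    0.67 -0.42]
tool x yaw -0.06 z [-0.0031  0.0015 -1.    ] F tool [ 0.   0.3 -0.1]
to goal, tool units [ 0.013  0.001 -0.072]
```

```bash
python3 -m handwheel '[[0,0,-0.05,-0.002,0.004,0,0.3],[0,0,0,0,0,0,0.3],[0,0,0,0,0,0,0.3],[0,0,0,0,0,0,0.3],[0,0,0,0,0,0,0.3],[0,0,0,0,0,0,0.3],[0,0,0,0,0,0,0.3],[0,0,0,0,0,0,0.3]]' 15; python3 st.py 595.6 -193.8 3
```

```text
t: 15.02
position: [0.5956, -0.1939, 0.0035]
eef_rot: [1.0, -0.0, 0.001, 0.0]
wrist_force: [-0.4, 0.1, -0.5]
finger_gap: 0.36
t 15.02 p [ 595.6 -193.9    3.5] F [-0.4  0.1 -0.5] gap mm 34.2 j6 [-0.42  0.75  1.72 -0.    0.67 -0.42]
tool x yaw -0.06 z [ 1.8e-03 -9.0e-04 -1.0e+00] F tool [-0.4 -0.1  0.5]
to goal, tool units [-0.    -0.004  0.017]
```

```bash
python3 -m handwheel '[[0,0,0,0,0,0,0.45],[0,0,0.06,0,-0.002,0,0.45],[0,0,0,0,0,0,0.45],[0,0,0,0,0,0,0.3],[0,0,0,0,0,0,0.3],[0,0,0,0,0,0,0.3],[0,0,0,0,0,0,0.3],[0,0,0,0,0,0,0.3]]' 25; python3 st.py 595.6 -193.8 3
```

```text
t: 15.68
position: [0.5956, -0.1939, 0.0014]
eef_rot: [1.0, -0.001, -0.0, 0.0]
wrist_force: [0.1, 0.1, -0.9]
finger_gap: 0.357
t 15.68 p [ 595.6 -193.9    1.4] F [ 0.1  0.1 -0.9] gap mm 33.9 j6 [-0.42  0.76  1.72 -0.    0.67 -0.42]
tool x yaw -0.06 z [-0.e+00 -9.e-04 -1.e+00] F tool [ 0.1 -0.1  0.9]
to goal, tool units [-0.    -0.005 -0.053]
```

```bash
python3 -m handwheel '[[0,0,-0.2,0,0,0,0.3],[0,0,-0.6,0,0,0,0.3],[0,0,-0.9,0,0,0,0.3],[0,0,-1,0,0,0,0.3],[0,0,-1,0,0,0,0.3],[0,-0.3,-0.8,0,0,0,0.3],[-0.1,-0.7,-0.3,0,0,0,0.3],[-0.1,-0.9,0,0,0,0,0.3]]' 25; python3 st.py 564.7 57.6 140;python3 -m handwheel '[[-0.12,-0.9,0,0,0,0,0.3],[-0.12,-0.9,0,0,0,0,0.3],[-0.12,-0.9,0,0,0,0,0.3],[-0.12,-0.9,0,0,0,0,0.3],[-0.12,-0.8,0,0,0,0,0.3],[-0.1,-0.7,0,0,0,0,0.3],[-0.06,-0.4,0,0,0,0,0.3],[0,0,0,0,0,0,0.3]]' 25; python3 st.py 564.7 57.6 140
```

```text
t: 16.35
position: [0.5893, -0.1391, 0.1535]
eef_rot: [1.0, -0.003, -0.001, 0.0]
wrist_force: [0.9, -0.3, -0.4]
finger_gap: 0.353
t 16.35 p [ 589.3 -139.1  153.5] F [ 0.9 -0.3 -0.4] gap mm 33.6 j6 [-0.34  0.53  1.67 -0.    0.94 -0.33]
tool x yaw -0.33 z [-1.2e-03 -2.0e-04 -1.0e+00] F tool [0.9 0.3 0.4]
to goal, tool units [-0.856 -6.552  0.449]
t: 17.02
position: [0.5652, 0.0365, 0.1598]
eef_rot: [1.0, -0.002, 0.003, 0.001]
wrist_force: [-0.1, -0.0, -0.6]
finger_gap: 0.357
t 17.02 p [565.2  36.5 159.8] F [-0.1 -0.  -0.6] gap mm 34.0 j6 [-0.05  0.47  1.77 -0.    0.9  -0.05]
tool x yaw -0.27 z [ 0.0058 -0.0012 -1.    ] F tool [-0.1  0.   0.6]
to goal, tool units [-0.024 -0.704  0.661]
```

```bash
python3 -m handwheel '[[-0.02,-0.45,0.2,0.001,-0.0075,0,0.3],[0,-0.15,0.2,0,0,0,0.3],[0,0,0,0,0,0,0.3],[0,0,0,0,0,0,0.3],[0,0,0,0,0,0,0.3],[0,0,0,0,0,0,0.3],[0,0,0,0,0,0,0.3],[0,0,0,0,0,0,0.3]]' 25; python3 st.py 564.7 57.6 115
python3 - <<'E'
from h import *
s=camera("scene");cv2.imwrite("pics/s5.png",s);crop(s,255,160,345,270,7,"pics/s5c.png")
E
```

```text
t: 17.68
position: [0.5661, 0.0499, 0.1484]
eef_rot: [1.0, -0.003, 0.001, 0.001]
wrist_force: [0.6, 0.5, 0.1]
finger_gap: 0.357
t 17.68 p [566.1  49.9 148.4] F [0.6 0.5 0.1] gap mm 33.9 j6 [-0.03  0.49  1.77 -0.    0.88 -0.02]
tool x yaw -0.39 z [ 0.0018 -0.0015 -1.    ] F tool [ 0.6 -0.5 -0.1]
to goal, tool units [-0.051 -0.259  1.113]
```

View pics/s5c.png

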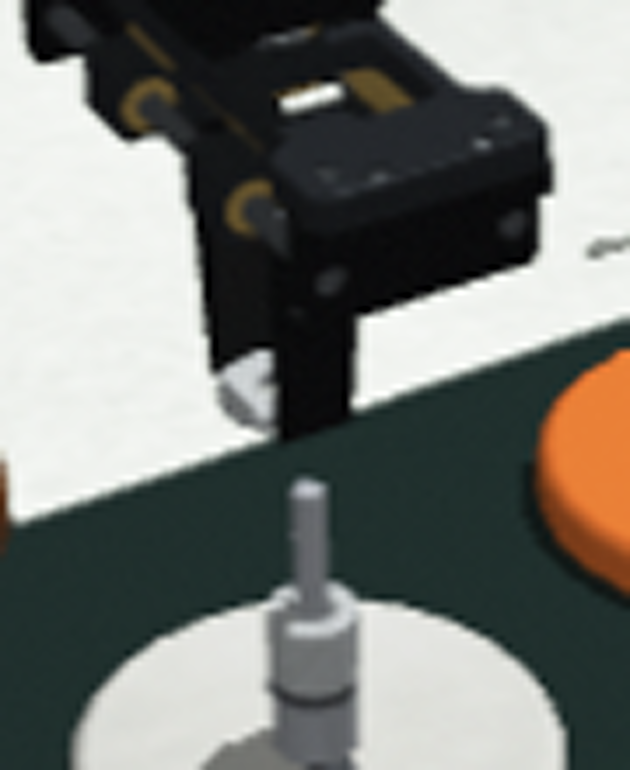

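The washer is held level and clear above the tip (crop 310,488). I'll centre it and go down.

```bash
python3 -m handwheel '[[-0.05,-0.22,0.3,0.002,-0.002,0,0.3],[0,0,0.3,0,0,0,0.3],[0,0,0.3,0,0,0,0.3],[0,0,0.1,0,0,0,0.3],[0,0,0,0,0,0,0.3],[0,0,0,0,0,0,0.3],[0,0,0,0,0,0,0.3],[0,0,0,0,0,0,0.3]]' 25; python3 st.py 564.7 57.6 115
```

```text
t: 18.4
position: [0.5641, 0.0572, 0.1142]
eef_rot: [1.0, -0.003, -0.001, -0.0]
wrist_force: [-0.9, -0.8, -0.4]
finger_gap: 0.358
t 18.4 p [564.1  57.2 114.2] F [-0.9 -0.8 -0.4] gap mm 34.0 j6 [-0.02  0.53  1.81  0.    0.81 -0.01]
tool x yaw -0.38 z [-1.7e-03  2.0e-04 -1.0e+00] F tool [-0.9  0.8  0.4]
to goal, tool units [ 0.021 -0.015 -0.028]
```

```bash
python3 -m handwheel '[[0.015,-0.01,0.04,0,0.002,0,0.3],[0,0,0.05,0,0,0,0.3],[0,0,0.05,0,0,0,0.3],[0,0,0.05,0,0,0,0.3],[0,0,0.05,0,0,0,0.3],[0,0,0.05,0,0,0,0.3],[0,0,0,0,0,0,0.3],[0,0,0,0,0,0,0.3]]' 25; python3 st.py 564.7 57.6 80
```

```text
t: 19.07
position: [0.565, 0.0574, 0.1055]
eef_rot: [1.0, -0.003, 0.001, -0.0]
wrist_force: [-0.3, 0.5, 0.3]
finger_gap: 0.354
t 19.07 p [565.   57.4 105.5] F [-0.3  0.5  0.3] gap mm 33.6 j6 [-0.02  0.54  1.81  0.    0.78 -0.01]
tool x yaw -0.39 z [ 1.9e-03  2.0e-04 -1.0e+00] F tool [-0.3 -0.5 -0.3]
to goal, tool units [-0.011 -0.006  0.849]
```

The washer's underside is 8 mm below the tip with no force, so it is on. I'll lower it to the spacer.

```bash
python3 -m handwheel '[[0,0,0.15,0,-0.001,0,0.3],[0,0,0.15,0,0,0,0.3],[0,0,0.15,0,0,0,0.3],[0,0,0.15,0,0,0,0.3],[0,0,0.12,0,0,0,0.3],[0,0,0.1,0,0,0,0.3],[0,0,0.06,0,0,0,0.3],[0,0,0,0,0,0,0.3]]' 25; python3 st.py 564.7 57.6 71.5
```

```text
t: 19.73
position: [0.5648, 0.0574, 0.0756]
eef_rot: [1.0, -0.003, 0.0, -0.0]
wrist_force: [0.1, -0.1, -0.4]
finger_gap: 0.36
t 19.73 p [564.8  57.4  75.6] F [ 0.1 -0.1 -0.4] gap mm 34.2 j6 [-0.02  0.59  1.83  0.    0.72 -0.01]
tool x yaw -0.39 z [ 0.e+00  2.e-04 -1.e+00] F tool [0.1 0.1 0.4]
to goal, tool units [-0.002 -0.006  0.138]
```

```bash
python3 -m handwheel '[[0,0,0.06,0,0,0,0.3],[0,0,0.05,0,0,0,0.3],[0,0,0.05,0,0,0,0.3],[0,0,0,0,0,0,0.3],[0,0,0,0,0,0,0.55],[0,0,0,0,0,0,0.55],[0,0,0,0,0,0,0.55],[0,0,0,0,0,0,0.55]]' 25; python3 st.py 564.7 57.6 71.5
```

```text
t: 20.4
position: [0.5654, 0.0574, 0.0715]
eef_rot: [1.0, -0.003, 0.001, -0.0]
wrist_force: [0.5, 0.1, -0.3]
finger_gap: 0.538
t 20.4 p [565.4  57.4  71.5] F [ 0.5  0.1 -0.3] gap mm 51.1 j6 [-0.02  0.59  1.84  0.    0.71 -0.01]
tool x yaw -0.39 z [ 2.1e-03  2.0e-04 -1.0e+00] F tool [ 0.5 -0.1  0.3]
to goal, tool units [-0.023 -0.006  0.001]
```

```bash
python3 -m handwheel '[[0,0,-0.3,0,-0.002,0,0.6],[0,0,-0.7,0,0,0,0.6],[0,0,-1,0,0,0,0.6],[0,0.2,-0.8,0,0,0,0.7],[-0.15,0.7,-0.2,0,0,0,0.7],[-0.25,0.9,0,0,0,0,0.7],[-0.25,0.95,0,0,0,0,0.7],[-0.25,0.95,0,0,0,0,0.7]]' 25; python3 st.py 473.5 -277.2 100
python3 -m handwheel '[[-0.27,0.95,0,0,0,0,0.7],[-0.27,0.95,0,0,0,0,0.7],[-0.27,0.95,0,0,0,0,0.7],[-0.27,0.95,0,0,0,0,0.7],[-0.27,0.95,0,0,0,0,0.7],[-0.27,0.95,0,0,0,0,0.7],[-0.25,0.8,0,0,0,0,0.7],[-0.1,0.3,0,0,0,0,0.7]]' 25; python3 st.py 473.5 -277.2 100
python3 - <<'E'
from h import *
s=camera("scene");cv2.imwrite("pics/s6.png",s);crop(s,255,200,345,300,6,"pics/s6c.png")
E
```

```text
t: 21.07
position: [0.5381, -0.0527, 0.1703]
eef_rot: [1.0, 0.0, 0.001, 0.0]
wrist_force: [0.6, -0.3, 0.9]
finger_gap: 0.703
t 21.07 p [538.1 -52.7 170.3] F [ 0.6 -0.3  0.9] gap mm 66.7 j6 [-0.22  0.42  1.82  0.    0.9  -0.22]
tool x yaw 0.03 z [ 2.7e-03 -4.0e-04 -1.0e+00] F tool [ 0.6  0.3 -0.9]
to goal, tool units [-2.162  7.481  2.34 ]
t: 21.73
position: [0.4748, -0.2691, 0.177]
eef_rot: [1.0, -0.0, 0.004, 0.002]
wrist_force: [-1.1, 0.3, 0.6]
finger_gap: 0.698
t 21.73 p [ 474.8 -269.1  177. ] F [-1.1  0.3  0.6] gap mm 66.3 j6 [-0.64  0.42  1.8   0.    0.91 -0.64]
tool x yaw -0.02 z [ 0.0081 -0.0036 -1.    ] F tool [-1.1 -0.3 -0.6]
to goal, tool units [-0.063  0.26   2.566]
```

View pics/s6c.png

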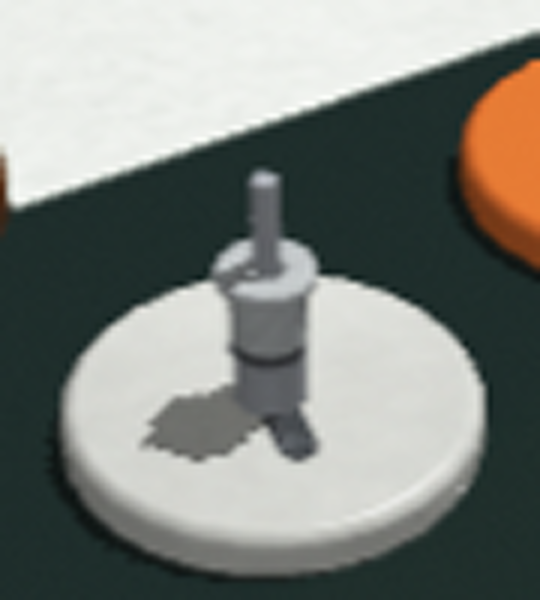

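The washer lies flat on the spacer (crop 265,268). Next, the bushing.

```bash
python3 -m handwheel '[[0,0,0.2,0.004,-0.01,0,0.7],[0,0,0.7,0,0,0,0.7],[0,0,0.9,0,0,0,0.7],[0,0,0.9,0,0,0,0.7],[0,0,0.6,0,0,0,0.7],[0,0,0.2,0,0,0,0.7],[0,0,0,0,0,0,0.7],[0,0,0,0,0,0,0.7]]' 25; python3 st.py 473.5 -277.2 7
```

```text
t: 22.45
position: [0.4778, -0.2631, 0.0694]
eef_rot: [1.0, 0.001, 0.0, 0.0]
wrist_force: [-0.7, -0.1, 0.0]
finger_gap: 0.701
t 22.45 p [ 477.8 -263.1   69.4] F [-0.7 -0.1  0. ] gap mm 66.6 j6 [-0.62  0.57  1.89 -0.    0.67 -0.63]
tool x yaw 0.13 z [ 5.e-04 -4.e-04 -1.e+00] F tool [-0.7  0.1 -0. ]
to goal, tool units [-0.144  0.47   2.082]
```

```bash
python3 -m handwheel '[[-0.14,0.45,0.3,0,0,0,0.7],[0,0,0.4,0,0,0,0.7],[0,0,0.3,0,0,0,0.7],[0,0,0,0,0,0,0.7],[0,0,0,0,0,0,0.7],[0,0,0,0,0,0,0.7],[0,0,0,0,0,0,0.7],[0,0,0,0,0,0,0.7]]' 25; python3 st.py 473.5 -277.2 7
```

```text
t: 23.12
position: [0.4752, -0.2777, 0.0404]
eef_rot: [1.0, 0.001, 0.002, 0.002]
wrist_force: [1.1, 0.2, 0.6]
finger_gap: 0.699
t 23.12 p [ 475.2 -277.7   40.4] F [1.1 0.2 0.6] gap mm 66.4 j6 [-0.65  0.62  1.9   0.    0.61 -0.65]
tool x yaw 0.17 z [ 0.0046 -0.0035 -1.    ] F tool [ 1.1 -0.2 -0.6]
to goal, tool units [-0.062 -0.022  1.112]
```

```bash
python3 -m handwheel '[[-0.06,-0.02,0.3,0.004,-0.006,0,0.7],[0,0,0.4,0,0,0,0.7],[0,0,0.3,0,0,0,0.7],[0,0,0,0,0,0,0.7],[0,0,0,0,0,0,0.7],[0,0,0,0,0,0,0.7],[0,0,0,0,0,0,0.7],[0,0,0,0,0,0,0.7]]' 25; python3 st.py 473.5 -277.2 7
```

```text
t: 23.78
position: [0.4736, -0.2771, 0.009]
eef_rot: [1.0, 0.002, 0.0, 0.0]
wrist_force: [0.0, -0.3, 0.3]
finger_gap: 0.7
t 23.78 p [ 473.6 -277.1    9. ] F [ 0.  -0.3  0.3] gap mm 66.5 j6 [-0.65  0.68  1.92 -0.    0.55 -0.65]
tool x yaw 0.19 z [ 4.e-04 -8.e-04 -1.e+00] F tool [ 0.   0.3 -0.3]
to goal, tool units [-0.003  0.003  0.068]
```

```bash
python3 -m handwheel '[[0,0,0.05,0,0,0,0.4],[0,0,0,0,0,0,0.4],[0,0,0,0,0,0,0.4],[0,0,0,0,0,0,0.4],[0,0,0,0,0,0,0.4],[0,0,0,0,0,0,0.4],[0,0,0,0,0,0,0.4],[0,0,0,0,0,0,0.4]]' 25; python3 st.py 473.5 -277.2 7
```

```text
t: 24.45
position: [0.4739, -0.2773, 0.0084]
eef_rot: [1.0, 0.002, 0.001, 0.001]
wrist_force: [-0.7, 0.1, -0.2]
finger_gap: 0.459
t 24.45 p [ 473.9 -277.3    8.4] F [-0.7  0.1 -0.2] gap mm 43.6 j6 [-0.65  0.68  1.92 -0.    0.54 -0.65]
tool x yaw 0.19 z [ 0.0017 -0.0018 -1.    ] F tool [-0.7 -0.1  0.2]
to goal, tool units [-0.015 -0.005  0.047]
```

```bash
python3 -m handwheel '[[0,0,-0.2,0,-0.002,0,0.4],[0,0,-0.6,0,0,0,0.4],[0,0,-0.9,0,0,0,0.4],[0,0,-1,0,0,0,0.4],[0,0,-1,0,0,0,0.4],[0,-0.3,-0.8,0,0,0,0.4],[0.2,-0.7,-0.2,0,0,0,0.4],[0.25,-0.9,0,0,0,0,0.4]]' 40; python3 st.py 564.8 57.5 150;python3 -m handwheel '[[0.27,-0.95,0,0,0,0,0.4],[0.27,-0.95,0,0,0,0,0.4],[0.27,-0.95,0,0,0,0,0.4],[0.27,-0.95,0,0,0,0,0.4],[0.27,-0.95,0,0,0,0,0.4],[0.27,-0.95,0,0,0,0,0.4],[0.27,-0.95,0,0,0,0,0.4],[0.27,-0.95,0,0,0,0,0.4]]' 40; python3 st.py 564.8 57.5 150
```

```text
t: 25.12
position: [0.4863, -0.2218, 0.1578]
eef_rot: [1.0, -0.001, -0.001, 0.0]
wrist_force: [0.1, 0.3, -0.6]
finger_gap: 0.451
t 25.12 p [ 486.3 -221.8  157.8] F [ 0.1  0.3 -0.6] gap mm 42.8 j6 [-0.55  0.43  1.84 -0.    0.86 -0.55]
tool x yaw -0.09 z [-1.7e-03 -9.0e-04 -1.0e+00] F tool [ 0.1 -0.3  0.6]
to goal, tool units [ 2.602 -9.314  0.247]
t: 25.78
position: [0.553, 0.0157, 0.1637]
eef_rot: [1.0, -0.003, 0.002, 0.002]
wrist_force: [0.5, -1.0, 0.6]
finger_gap: 0.45
t 25.78 p [553.   15.7 163.7] F [ 0.5 -1.   0.6] gap mm 42.8 j6 [-0.09  0.45  1.8  -0.    0.89 -0.08]
tool x yaw -0.33 z [ 0.0039 -0.0039 -1.    ] F tool [ 0.5  1.  -0.6]
to goal, tool units [ 0.383 -1.396  0.452]
```

```bash
python3 -m handwheel '[[0.2,-0.7,0,0.003,-0.004,0,0.4],[0.1,-0.2,0.2,0,0,0,0.4],[0,0,0.2,0,0,0,0.4],[0,0,0,0,0,0,0.4],[0,0,0,0,0,0,0.4],[0,0,0,0,0,0,0.4],[0,0,0,0,0,0,0.4],[0,0,0,0,0,0,0.4]]' 40; python3 st.py 564.8 57.5 125
```

```text
t: 26.45
position: [0.5617, 0.0452, 0.1519]
eef_rot: [1.0, -0.002, 0.0, 0.001]
wrist_force: [0.6, 0.2, -1.0]
finger_gap: 0.453
t 26.45 p [561.7  45.2 151.9] F [ 0.6  0.2 -1. ] gap mm 43.0 j6 [-0.04  0.48  1.78 -0.    0.88 -0.03]
tool x yaw -0.18 z [ 3.0e-04 -1.9e-03 -1.0e+00] F tool [ 0.6 -0.2  1. ]
to goal, tool units [ 0.102 -0.413  0.895]
```

```bash
python3 -m handwheel '[[0.1,-0.4,0.2,0.002,0,0,0.4],[0,0,0.3,0,0,0,0.4],[0,0,0.2,0,0,0,0.4],[0,0,0,0,0,0,0.4],[0,0,0,0,0,0,0.4],[0,0,0,0,0,0,0.4],[0,0,0,0,0,0,0.4],[0,0,0,0,0,0,0.4]]' 40; python3 st.py 564.8 57.5 125
```

```text
t: 27.12
position: [0.5648, 0.0567, 0.1284]
eef_rot: [1.0, -0.003, -0.0, 0.0]
wrist_force: [-0.1, 0.4, -0.5]
finger_gap: 0.454
t 27.12 p [564.8  56.7 128.4] F [-0.1  0.4 -0.5] gap mm 43.2 j6 [-0.02  0.51  1.79 -0.    0.84 -0.01]
tool x yaw -0.29 z [-3.e-04 -4.e-04 -1.e+00] F tool [-0.1 -0.4  0.5]
to goal, tool units [-0.001 -0.026  0.114]
```

```bash
python3 -m handwheel '[[0,-0.025,0.1,0,0,0,0.4],[0,0,0.1,0,0,0,0.4],[0,0,0.06,0,0,0,0.4],[0,0,0.06,0,0,0,0.4],[0,0,0.06,0,0,0,0.4],[0,0,0.06,0,0,0,0.4],[0,0,0.06,0,0,0,0.4],[0,0,0,0,0,0,0.4]]' 40; python3 st.py 564.8 57.5 84.4
```

```text
t: 27.78
position: [0.5648, 0.0575, 0.1123]
eef_rot: [1.0, -0.003, 0.0, 0.0]
wrist_force: [-0.3, 0.1, -0.4]
finger_gap: 0.447
t 27.78 p [564.8  57.5 112.3] F [-0.3  0.1 -0.4] gap mm 42.4 j6 [-0.01  0.53  1.81 -0.    0.8  -0.01]
tool x yaw -0.3 z [ 2.e-04 -2.e-04 -1.e+00] F tool [-0.3 -0.1  0.4]
to goal, tool units [-0.     0.001  0.93 ]
```

The bushing's underside is at 104 mm and nothing is touching. I'll lower it onto the stack and press.

```bash
python3 -m handwheel '[[0,0,0.15,0,0,0,0.4],[0,0,0.15,0,0,0,0.4],[0,0,0.15,0,0,0,0.4],[0,0,0.15,0,0,0,0.4],[0,0,0.1,0,0,0,0.4],[0,0,0.08,0,0,0,0.4],[0,0,0.06,0,0,0,0.4],[0,0,0,0,0,0,0.4]]' 40; python3 st.py 564.8 57.5 84.4; python3 -m handwheel '[[0,0,0.05,0,0,0,0.4],[0,0,0.05,0,0,0,0.4],[0,0,0.05,0,0,0,0.4],[0,0,0.05,0,0,0,0.4],[0,0,0.05,0,0,0,0.4],[0,0,0.05,0,0,0,0.4],[0,0,0.05,0,0,0,0.4],[0,0,0.05,0,0,0,0.4]]' 40; python3 st.py 564.8 57.5 84.4
```

```text
t: 28.45
position: [0.5648, 0.0576, 0.0842]
eef_rot: [1.0, -0.003, 0.0, 0.0]
wrist_force: [-0.4, 0.7, 2.1]
finger_gap: 0.451
t 28.45 p [564.8  57.6  84.2] F [-0.4  0.7  2.1] gap mm 42.8 j6 [-0.01  0.58  1.83 -0.    0.74 -0.01]
tool x yaw -0.31 z [ 1.e-04 -1.e-04 -1.e+00] F tool [-0.4 -0.6 -2.1]
to goal, tool units [-0.001  0.005 -0.008]
t: 29.12
position: [0.5651, 0.0578, 0.0839]
eef_rot: [1.0, -0.002, 0.003, 0.0]
wrist_force: [-5.2, -0.1, 16.6]
finger_gap: 0.449
t 29.12 p [565.1  57.8  83.9] F [-5.2 -0.1 16.6] gap mm 42.6 j6 [-0.01  0.57  1.83 -0.    0.73 -0.01]
tool x yaw -0.26 z [ 6.8e-03 -5.0e-04 -1.0e+00] F tool [ -5.1   0.1 -16.7]
to goal, tool units [-0.009  0.009 -0.018]
```

The stack stands firm with the bushing's underside at about 75.7 mm (76 expected), and it didn't move under 17 N. I'll ease off, open, retreat and check.

```bash
python3 -m handwheel '[[0,0,-0.02,0,-0.006,0,0.4],[0,0,0,0,-0.002,0,0.4],[0,0,0,0,0,0,0.6],[0,0,0,0,0,0,0.6],[0,0,0,0,0,0,0.65],[0,0,0,0,0,0,0.65],[0,0,-0.2,0,0,0,0.65],[0,0,-0.6,0,0,0,0.65]]' 30; python3 st.py; python3 -m handwheel '[[0,0,-0.9,0,0,0,0.65],[0,0,-1,0,0,0,0.65],[0,0.2,-1,0,0,0,0.65],[0,0.7,-0.5,0,0,0,0.65],[0,1,0,0,0,0,0.65],[0,1,0,0,0,0,0.65],[0,1,0,0,0,0,0.65],[0,0.6,0,0,0,0,0.65]]' 30; python3 st.py
python3 -m handwheel '[[0,1,0,0,0,0,0.65],[0,1,0,0,0,0,0.65],[0,0.5,0,0,0,0,0.65],[0,0,0,0,0,0,0.65],[0,0,0,0,0,0,0.65],[0,0,0,0,0,0,0.65],[0,0,0,0,0,0,0.65],[0,0,0,0,0,0,0.65]]'; python3 st.py
python3 - <<'E'
from h import *
s=camera("scene");cv2.imwrite("pics/s7.png",s);crop(s,255,200,345,300,6,"pics/s7c.png")
E
```

```text
t: 29.78
position: [0.5641, 0.0576, 0.1072]
eef_rot: [1.0, -0.002, -0.002, 0.0]
wrist_force: [0.0, -0.4, -0.3]
finger_gap: 0.65
t 29.78 p [564.1  57.6 107.2] F [ 0.  -0.4 -0.3] gap mm 61.8 j6 [-0.01  0.54  1.81 -0.    0.79 -0.01]
tool x yaw -0.26 z [-3.1e-03 -7.0e-04 -1.0e+00] F tool [0.  0.4 0.3]
t: 30.45
position: [0.5646, -0.0788, 0.2214]
eef_rot: [1.0, 0.001, 0.002, 0.001]
wrist_force: [-0.1, 0.4, 0.3]
finger_gap: 0.65
t 30.45 p [564.6 -78.8 221.4] F [-0.1  0.4  0.3] gap mm 61.8 j6 [-0.25  0.4   1.69 -0.    1.04 -0.26]
tool x yaw 0.14 z [ 0.0038 -0.0022 -1.    ] F tool [-0.1 -0.4 -0.3]
t: 31.12
position: [0.5639, -0.1594, 0.2244]
eef_rot: [1.0, -0.0, 0.003, 0.002]
wrist_force: [-0.1, -0.4, -0.3]
finger_gap: 0.651
t 31.12 p [ 563.9 -159.4  224.4] F [-0.1 -0.4 -0.3] gap mm 61.8 j6 [-0.39  0.42  1.65 -0.    1.06 -0.39]
tool x yaw -0.04 z [ 0.0058 -0.0031 -1.    ] F tool [-0.1  0.4  0.3]
```

View pics/s7c.png

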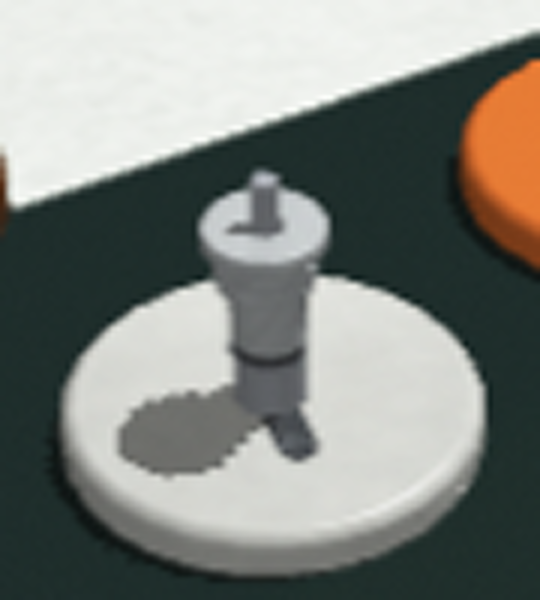

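View pics/s7.png

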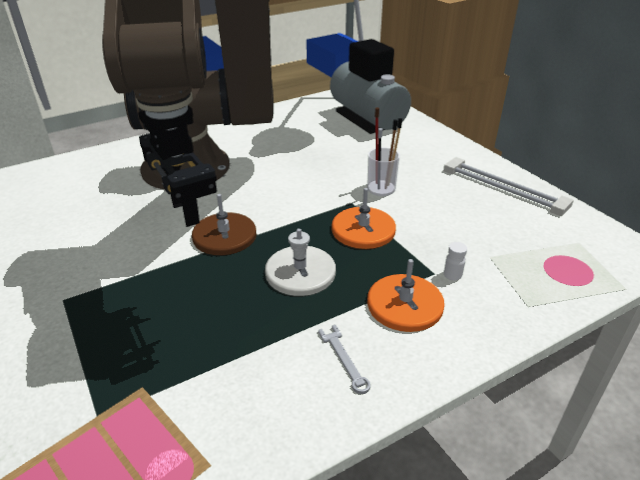

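The stack stands straight on the white foot, flange up (crop 265,228). The brush pot, jar and wrench haven't moved. One check of the flange's height before I hand in.

```bash
python3 - <<'E'
from h import *
o=np.array([0.13,-0.37])
for z in(.090,.094,.098,.103): print(z,proj("scene",(.5648,.0577,z))+o)
t=camera("top");s=camera("scene")
u=(255+265.5/6-.5,200+228.5/6-.5);print("flange centre",u)
# bystanders unchanged: image difference in their boxes
for n,a,b in(("scene",s,cv2.imread("pics/scene0.png")),):
    for nm,(x0,y0,x1,y1) in dict(pot=(362,100,408,195),jar=(440,238,470,285),wrench=(312,322,372,395)).items():
        print(nm,cv2.absdiff(a[y0:y1,x0:x1],b[y0:y1,x0:x1]).mean().round(2))
print(hand_in())
E
```

```text
0.09 [299.17879266 238.34804641]
0.094 [299.12514121 236.76762018]
0.098 [299.07124992 235.18008108]
0.103 [299.0035461  233.18558291]
flange centre (298.75, 237.58333333333334)
pot 5.4
jar 6.36
wrench 5.96
the job is handed in; nothing more can be done
None
```

The job is handed in: the spacer, then the washer, then the flanged bushing (flange up) are on the bolt of the white lamp foot. The collar is pressed down onto the shoulder, and the gripper is open and clear.

**Force:** All three parts threaded on with no noticeable contact force. The largest reading was 24 N, when the spacer drove the collar home. A final press of about 17 N on the bushing moved nothing.

**Height:**

| Part | Underside, arm reading (mm) | Should be (mm) |
|---|---|---|
| Spacer | about 45.5 | 46 |
| Washer | about 70 | 70 |
| Bushing | about 75.7 | 76 |

From the picture, the flange top comes out about 2 mm low (92 mm against 94 mm). That is within the camera's 2 mm calibration error and my pixel reading, and the arm readings fit fully home.

**Bystanders:** The brush pot, paint jar and wrench look unmoved in the last picture. A pixel comparison with the first picture gave a similar small difference of 5–6 grey levels at all three. I took that for image noise but had no unchanged patch to compare it with.

The clock stood at about 31 s of the 72 s allowed.

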